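# Candle the next yarn tube at the inspection lamp

## Task

First lay the already checked tube, which is lying on the bench, into both forks of the raised cradle, roughly centred, and let go of it. Then draw the long tube up off its sloping peg, turn it level and keep holding it up in front of the inspection lamp, in line with the lamp so that the light shines straight through its bore, with about a hand's breadth (10 cm) of air between the lens and the tube's near end. Finish while holding it there, still; leave the short tube on its peg and all the other things on the bench where they are.

Things in the scene. Friction and masses are not known exactly. Their poses are not given: they have to be found in the camera images.
- checked_tube_center (a point): Centre of the checked tube: a plain straight white plastic tube, 150 mm long, 36 mm outside and 28 mm inside diameter, 50 to 105 g, open at both ends. It starts lying loose on the bench (centre 18 mm above it). x axis = along the tube.
- long_tube_center (a point): Centre (half-way along, on the axis) of the long tube: white plastic like the checked tube, 150 mm long, 36 mm outside, 28 mm inside diameter, 50 to 105 g. It starts slipped loosely over the peg of its stand, leaning 45 degrees, its foot against the peg's flange. x axis = along the tube; at the start it points up and away from the robot, along the peg. Its upper end reaches about 190 mm above the bench. To come free it must slide 80 mm along that axis.
- short_tube_center (a point): Centre of the short tube, to be left alone: the same kind of tube but only 100 mm long, on the other, identical stand.
- long_stand: Fixed stand of the long tube: white base plate 120 (x) x 80 (y) x 15 mm, origin at the centre of its underside. A round steel peg, 20 mm in diameter and 80 mm long, rises at 45 degrees in the frame's x-z plane towards +x, from a flange of 44 mm diameter whose face centre is at (-30, 0, 70) mm. Which side of the bench it stands on varies. x axis = the horizontal direction in which the peg leans.
- short_stand: Fixed stand of the short tube, identical to the other stand, same origin and axes.
- cradle_rest (a point): Where the centre of a tube lies when it rests in the cradle, 75.5 mm above the bench. The cradle is fixed: a base plate 120 x 70 x 10 mm with two upright V-shaped steel forks, each 8 mm thick, 80 mm apart along x (40 mm either side of this point); the V opens upward at 90 degrees, its bottom 50 mm and its tips about 73 mm above the bench, 56 mm wide over the tips. x axis = along the tube that lies in it. Free between the forks down to the base plate.
- lamp_lens (a point): Centre of the lens of the inspection lamp, 220 mm above the bench: a fixed black cylindrical lamp head, 72 mm in diameter and 60 mm long, level, on a thin post and a round foot of 100 mm diameter. The lens faces along this frame's -x (roughly towards the robot); the beam is level along -x; z is up.
Things that resemble listed ones, but are neither listed nor needed, are in the scene too. Leave any brown look-alike of the part that bears checked_tube_center alone. Leave any purple look-alike of the part that bears long_tube_center alone.

How it is judged:
On the way, in this order (a step that is already met when the one before it is completed fails the run):
1. the checked tube rests in both forks of the cradle, let go (x of checked_tube_center in the frame of cradle_rest between -0.03 and 0.03 m and y of checked_tube_center in the frame of cradle_rest between -0.008 and 0.008 m and z of checked_tube_center in the frame of cradle_rest between -0.006 and 0.006 m and angle between the x axis of checked_tube_center and the x axis of cradle_rest, either way round below 0.12 rad and linear speed of checked_tube below 0.02 m/s and contact force between checked_tube and the arm below 0.1 N and contact force between checked_tube and the fingers below 0.1 N), for 0.3 s.
2. the long tube is drawn clear of its stand and carried by the gripper (distance of long_tube_center from where it was at the start of the episode above 0.09 m and contact force between long_tube and the fingers above 1 N and contact force between long_tube and long_stand below 0.1 N), for 0.1 s.
At the end, for the whole second after the job is handed in: Checked tube still and untouched in both forks, within 30 mm of centred and 7 degrees of the cradle's axis. Gripper alone holds the long tube still, its centre 95 to 255 mm before the lens, within 25 mm of the beam axis sideways and in height, its axis within 11 degrees of the beam (all of step 1 and x of long_tube_center in the frame of lamp_lens between -0.255 and -0.095 m and y of long_tube_center in the frame of lamp_lens between -0.025 and 0.025 m and z of long_tube_center in the frame of lamp_lens between -0.025 and 0.025 m and angle between the x axis of long_tube_center and the x axis of lamp_lens, either way round below 0.2 rad and height (world z) of long_tube_center above 0.18 m and contact force between long_tube and the fingers above 1 N and linear speed of long_tube below 0.03 m/s and contact force between long_tube and long_stand below 0.1 N and contact force between long_tube and short_stand below 0.1 N and contact force between long_tube and lamp below 0.1 N and contact force between long_tube and cradle below 0.1 N and contact force between long_tube and checked_tube below 0.1 N); the arm keeps its last pose, push and grip.
It fails at once if the short tube is moved by more than 20 mm (distance of short_tube_center from where it was at the start of the episode above 0.02 m).
It fails at once if another thing on the bench is shifted by more than 30 mm (distance of any of brass_weight, paper_cone, oil_bottle, screwdriver, dish, spool, gauge_block from where it was at the start of the episode above 0.03 m).
It also fails if it takes over 51 s, if anything falls off the work surface, if the arm or the gripper's body presses on something with over 40 N, if the wrist force passes 120 N, or if a joint passes its speed limit or range.

## Robot

A 6-joint arm with a two-finger parallel gripper is mounted at the origin on the work surface. World frame = base frame: x ahead of the robot, y to its left, z up, the work surface at z = 0. Lengths are in m, angles in rad, forces in N, time in s.
With the tool pointing down it reaches from about 0.25 to 0.725 m from the base axis. Payload 4 kg.
Tool frame: the origin (TCP) lies on the centre line of the jaws, within the pads' length; the fingertips stand 22 mm ahead of it and the grasp point (between the pads) lies 3 mm ahead of it; z points along the fingers, y is the line along which they close (so a half turn about z gives the same grasp; the last joint's range is limited). The gripper opens to 85 mm and grips with 20 to 120 N. Pads are 22 mm wide; open, the fingers measure 114 mm over their backs; the gripper's body (76 mm by 85 mm) begins 54 mm behind the grasp point. The pads swing forward as they close: fully open they stand 13 mm farther back than shut.
Start: joints at [-1.225, 0.241, 0.005, 1.335, 0, 1.571], TCP at [0.169, -0.47, 0.253] pointing down, gripper open.
Joint ranges: [-2.72, 2.72], [-1.05, 1.87], [-1.09, 1.28], [-1.99, 2.15], [-1.42, 1.44], [-3.14, 3.14]. Speed limits (rad/s): [2.79, 2.79, 3.14, 3.14, 3.14, 3.14].

## Interface

Orientations are given as [roll, pitch, yaw] about the fixed x, y, z axes, in that order (R = Rz(yaw) Ry(pitch) Rx(roll)).
In Python, from bench import manip, optics, ticket, models gives the robot as it stands. The module is installed in compiled form; this text tells all that it offers.
- The arm moves only by the shell command python3 -m pendant 'ROWS' [FORCE]. ROWS is a JSON object of lists of equal length, an entry for each row: "claw": the closure, from -1 (fully open) to 1 (shut); "linear": the shift along the tool's x, y, z in m, a list of three; "turn": the turn about the tool's z in rad. A call has 1 to 8 rows; each row is the pose to reach, as a shift and turn from the pose commanded when the call began, along the tool's axes at that moment; what a row does not reach only later rows make up. A row lasts 1/10 s, in which the tool goes at most 50 mm and 8.59 degrees, less where a joint would pass 70% of its speed; a pose out of reach is approached as far as the arm can. A call with a gripper value outside its range is refused whole. The fingers move at their own pace and stop on an object; FORCE is the grip in N (left out, the last holds). Time passes only in rows, so rows that repeat a pose let the fingers close. It gives the time, the measured TCP pose, the force, the opening and the grip force at its end, in the units of the state.
- manip.observe(): the state, without advancing time (a new reading comes with each control period).
- optics.capture(name): name is "side" or "top" or "wrist"; returns the picture (420x560x3 uint8, red, green, blue); there is no depth.
- optics.calibration(name): a dict with "vfov" (degrees; the focal length in pixels is half the picture's height over the tangent of half this angle, whatever the lens; pixels are square), "cx", "cy" (the principal point, pixels), "distortion" ([k1, k2, p1, p2, k3] as OpenCV has them; the pictures are not rectified), "R" (3x3) and "t" (3): a world point X has camera coordinates R X + t; the wrist camera has in their place "hand_eye" (4x4, takes a point from camera to tool coordinates, whose origin is the TCP and whose axes are the flange's). Camera axes: x right, y down, z forward; pixel columns grow to the right and rows downward; lengths in m; the calibration is good to about 2 mm. A picture is of the moment at which its call begins: read the wrist's pose just before it. calibration takes no time and is no camera call.
- ticket.job_done(): hands the job in; it is judged then, once.
Trained networks look in the newest picture that a camera, given by its name, has taken for a name from the list of things; names that differ only in an ending like _2 or _b are one class to them, and where a whole thing is asked for, a point or a joint stands for the part that bears it (a point fixed in the world has none). Each returns a list of dicts, best first, with "conf" (0 to 1); they miss things now and then, are a little off and sometimes report something else, mostly with a low value. They report only what shows in the picture. A call takes as long as a camera call. They do not tell look-alikes from the thing itself.
- models.search_frame(camera, label): "xyz" ([x, y, z] in m, in the coordinates of the camera as it stood for that picture, good to about 4 mm: the middle of the surface that is visible of it).
- models.regions_of(camera, label): "pixels" (420x560 bool, what is visible of it).
The state is a dict: "time_s": time; "joint_positions": joint angles; "joint_vel": joint speeds; "tau": joint torques, N m; "eef_pos": TCP position; "eef_rot": TCP orientation; "force": force on the tool from outside, world axes, zero at the start; "wrist_torque": the same for the moment, N m; "gripper_width": finger opening in m; "gripper_force": force on a finger pad.
Only numpy, scipy, OpenCV 4.12 (cv2) and the standard library are available. Lean on these libraries where they do the work, as an engineer would, in place of code of your own. Each camera call takes 0.05 s, during which the arm holds its last target. There are 200 camera calls.

## Working session

There is one attempt and no reset: what is moved stays moved. The work goes in short steps, Python scripts to look and compute and a shell command to move; the robot and the scene stay as the last step left them, time stands still between calls to the robot, and variables do not carry over. Pictures are saved under pics/ and viewed, at most 10 in all, crops included, and the job is handed in when it is done.

```bash
mkdir -p pics
python3 - <<'E'
from bench import manip, optics, models
import cv2,numpy as np
print(manip.observe())
for n in ("top","side"):
    im=optics.capture(n); cv2.imwrite(f"pics/{n}0.png",im[:,:,::-1]); c=optics.calibration(n); print(n,c)
    R=np.array(c["R"]);t=np.array(c["t"])
    for l in ["checked_tube_center","long_tube_center","short_tube_center","long_stand","short_stand","cradle_rest","lamp_lens"]:
        try:
            for d in models.search_frame(n,l): print(n,l,round(d["conf"],2),(R.T@(np.array(d["xyz"])-t)).round(3))
        except Exception as e: print(l,e)
print(optics.calibration("wrist"))
E
```

```text
{'time_s': 0.0, 'joint_positions': array([-1.22499894e+00,  2.41382103e-01,  3.73417153e-03,  1.33518393e+00,
        1.01999056e-05,  1.57081319e+00]), 'joint_vel': array([ 0.00099711,  0.00117092,  0.00029952, -0.0007959 ,  0.00062666,
       -0.00086227]), 'tau': array([ 2.66992674e-04, -3.72321868e+01,  2.52406025e+01,  1.72027003e-02,
        3.88528599e-05,  4.05279522e-06]), 'eef_pos': array([ 0.16928096, -0.4698599 ,  0.25243211]), 'eef_rot': array([-3.13955712e+00, -1.01655494e-05,  3.45780497e-01]), 'force': array([ 0.42267441, -0.81936953, -0.19614328]), 'wrist_torque': array([0.01892368, 0.0614835 , 0.01181968]), 'gripper_force': 0.0, 'gripper_width': 0.08570123786424827}
top {'vfov': 42.15702639515548, 'cx': 290.75279297901176, 'cy': 210.05800354509807, 'distortion': array([-0.01939519,  0.        ,  0.        ,  0.        ,  0.        ]), 'R': array([[-0.02868845, -0.99949601,  0.01359024],
       [-0.98892996,  0.02639979, -0.14601569],
       [ 0.14558332, -0.01762876, -0.98918892]]), 't': array([-0.0709321 ,  0.50546552,  1.41900622])}
top checked_tube_center 0.9 [0.
[... 990 characters left out ...]
.013]
side short_stand 0.76 [0.427 0.318 0.017]
side short_stand 0.6 [ 0.475 -0.289  0.125]
side cradle_rest 0.65 [ 0.501 -0.106  0.01 ]
side lamp_lens 0.91 [ 0.791 -0.006  0.144]
{'vfov': 70.46422865273627, 'cx': 281.14234182812544, 'cy': 210.4533156286198, 'distortion': array([-0.00871632,  0.        ,  0.        ,  0.        ,  0.        ]), 'hand_eye': array([[-5.59364661e-04, -9.61200903e-01, -2.75848711e-01,
         7.00088167e-02],
       [ 9.99999558e-01, -3.29015305e-04, -8.81333118e-04,
        -1.29765497e-03],
       [ 7.56379740e-04, -2.75849082e-01,  9.61200662e-01,
        -1.21520125e-01],
       [ 0.00000000e+00,  0.00000000e+00,  0.00000000e+00,
         1.00000000e+00]])}
```

View pics/top0.png

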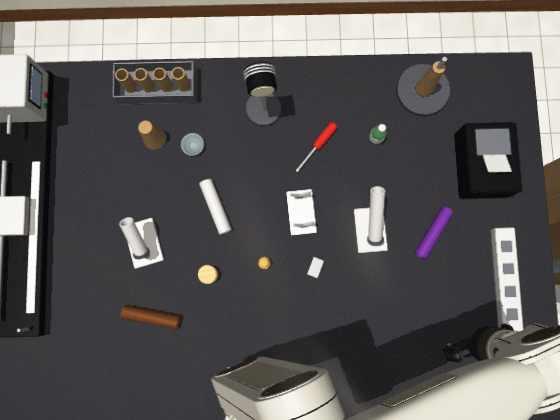

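View pics/side0.png

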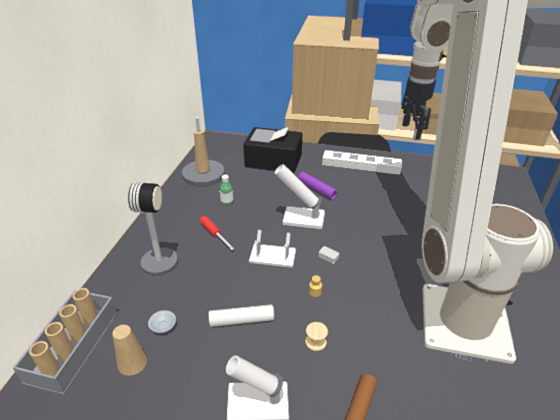

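Top view: the white tube lying at (215,206) is the checked tube; the brown one at (150,317) is its look-alike. The leaning tube on the right stand (376,215) is longer than the one at (135,237), so it is the long tube; the purple one at (434,232) is its look-alike. The cradle is at (301,212) and the lamp head at (260,80) with its foot at (263,108). In the side view, the lens disc at (155,197) faces the robot.

Next I fit silhouettes in both views, and one enlarged crop confirms the identities.

```bash
cat > h.py <<'E'
import numpy as np,cv2
from bench import manip,optics,models
from scipy.optimize import minimize
def proj(n,X):
    c=optics.calibration(n);f=210/np.tan(np.radians(c["vfov"])/2)
    K=np.array([[f,0,c["cx"]],[0,f,c["cy"]],[0,0,1.]])
    return cv2.projectPoints(np.asarray(X,float),cv2.Rodrigues(np.array(c["R"]))[0],np.array(c["t"]),K,np.array(c["distortion"]))[0][:,0]
def cyl(c,d,r,L):
    d=np.array(d,float)/np.linalg.norm(d);u=np.cross(d,[0.3,0.9,0.2]);u/=np.linalg.norm(u);v=np.cross(d,u)
    a=np.linspace(0,2*np.pi,40)[:,None];ring=r*(np.cos(a)*u+np.sin(a)*v)
    return np.vstack([c+d*L/2+ring,c-d*L/2+ring])
def box(x,y,yaw,lx,ly,z0,z1,ox=0):
    P=np.array([[ox+a*lx/2,b*ly/2,z] for a in(-1,1) for b in(-1,1) for z in(z0,z1)])
    return P@np.array([[np.cos(yaw),np.sin(yaw),0],[-np.sin(yaw),np.cos(yaw),0],[0,0,1]])+[x,y,0]
def tube(p,z,tilt,L): 
    x,y,w=p;return [cyl(np.array([x,y,z]),[np.cos(w)*np.cos(tilt),np.sin(w)*np.cos(tilt),np.sin(tilt)],.018,L)]
def cradle(p):
    x,y,w=p;return [box(x,y,w,.12,.07,0,.01)]
def stand(p):
    return [box(*p,.12,.08,0,.015)]
def lamp(p):
    x,y,w=p;return [cyl(np.array([x,y,.22]),[np.cos(w),np.sin(w),0],.036,.06)]
def draw(n,parts,S=4):
    m=np.zeros((420*S,560*S),np.uint8)
    for P in parts: cv2.fillPoly(m,[cv2.convexHull(((proj(n,P)+.5)*S).astype(np.int32))],1)
    return cv2.resize(m.astype(np.float32),(560,420),interpolation=cv2.INTER_AREA)
def fit(model,p0,masks):
    def cost(p):
        s=0
        for n,m in masks.items():
            d=draw(n,model(p));s+=1-np.minimum(d,m).sum()/np.maximum(d,m).sum()
        return s/len(masks)
    best=None
    for dw in(-.2,0,.2):
        q=np.array(p0,float)+[0,0,dw]
        r=minimize(cost,q,method="Nelder-Mead",options=dict(initial_simplex=q+np.vstack([[0,0,0],np.diag([.015,.015,.15])]),maxiter=90))
        if best is None or r.fun<best.fun: best=r
    return best.x.round(4),round(best.fun,3)
def mask(n,l,near):
    best=None
    u=proj(n,[near])[0]
    for r in models.regions_of(n,l):
        m=r["pixels"];ys,xs=np.nonzero(m)
        if len(xs)==0: continue
        d=np.hypot(xs.mean()-u[0],ys.mean()-u[1])
        if best is None or d<best[0]: best=(d,m)
    return best[1].astype(np.float32) if best and best[0]<40 else None
E
cat > m.py <<'E'
from h import *
import pickle
ims={n:optics.capture(n) for n in("top","side")}
J=[("checked","checked_tube_center",(.517,.12,.018),lambda p:tube(p,.018,0,.15),(.517,.12,.35)),
("long","long_tube_center",(.475,-.29,.123),lambda p:tube(p,.123,np.pi/4,.15),(.475,-.29,0)),
("stand","long_stand",(.437,-.284,.01),stand,(.437,-.284,0)),
("cradle","cradle_rest",(.502,-.107,.01),cradle,(.502,-.107,0)),
("lamp","lamp_lens",(.79,-.01,.2),lamp,(.82,-.01,0))]
for k,l,near,mod,p0 in J:
    ms={n:mask(n,l,near) for n in ims};ms={n:m for n,m in ms.items() if m is not None}
    for n in ms: print(k,n,int(ms[n].sum()))
    for sub in ([ms]+[{n:ms[n]} for n in ms]):
        p,c=fit(mod,p0,sub);print(k,list(sub),p,c)
        if sub is ms: P=p
    for n in ims:
        for part in mod(P): cv2.polylines(ims[n],[cv2.convexHull(proj(n,part).astype(np.float32)).astype(np.int32)],True,(255,0,0),1)
a=cv2.resize(ims["top"][50:260,190:410],None,fx=1.8,fy=1.8,interpolation=2)
b=cv2.resize(ims["side"][150:360,110:330],None,fx=1.8,fy=1.8,interpolation=2)
cv2.imwrite("pics/fit.png",np.hstack([a,b])[:,:,::-1]);print(manip.observe()["time_s"])
E
python3 m.py
```

```text
checked top 739
checked side 979
checked ['top', 'side'] [0.5217 0.1204 0.3661] 0.073
checked ['top'] [0.5224 0.1201 0.3667] 0.082
checked ['side'] [0.5205 0.1207 0.3623] 0.05
long top 842
long side 532
long ['top', 'side'] [ 0.4737 -0.2965  0.0862] 0.139
long ['top'] [ 0.4721 -0.2968  0.0938] 0.086
long ['side'] [ 0.4761 -0.2956  0.1358] 0.171
stand top 767
stand side 787
stand ['top', 'side'] [ 0.4485 -0.299   0.0575] 0.283
stand ['top'] [ 0.4481 -0.2977  0.0632] 0.436
stand ['side'] [ 0.4487 -0.3011  0.0912] 0.11
cradle top 1116
cradle side 939
cradle ['top', 'side'] [ 0.5014 -0.1127  0.0841] 0.099
cradle ['top'] [ 0.5015 -0.1119  0.0831] 0.038
cradle ['side'] [ 0.5018 -0.1149  0.077 ] 0.14
lamp top 1944
lamp side 1935
lamp ['top', 'side'] [ 0.7967 -0.0152  0.2338] 0.53
lamp ['top'] [ 0.7964 -0.0161  0.1732] 0.501
lamp ['side'] [ 0.7969 -0.0151  0.2731] 0.556
1.4
```

View pics/fit.png

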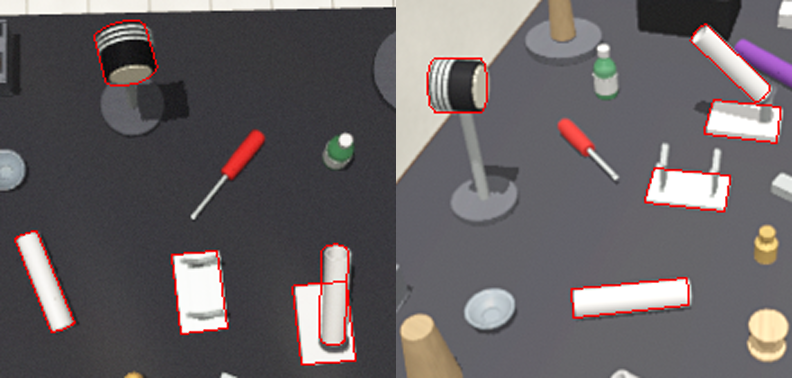

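Overlays fit well on the checked tube, cradle and long tube. The white tube lying free (crop left, about (45,282)) is 150 mm long, and the right-hand leaning tube also fits 150 mm. I still need to refine the lamp yaw. Now going above the checked tube.

```bash
python3 -m pendant '{"claw":[-1,-1,-1,-1,-1,-1,-1,-1],"linear":[[0.066,-0.054,0],[0.133,-0.109,0],[0.2,-0.164,0],[0.266,-0.218,0],[0.332,-0.272,0],[0.4,-0.328,0],[0.465,-0.381,0],[0.532,-0.436,0]],"turn":[0,0,0,0,-0.02,-0.02,-0.02,-0.02]}' 40
cat > st.py <<'E'
import sys,numpy as np
from bench import manip
s=manip.observe();p=s["eef_pos"];w=s["eef_rot"];print(s["time_s"],p.round(4),w.round(4),s["gripper_width"],s["gripper_force"],s["joint_positions"].round(2))
if len(sys.argv)>1:
    x,y,z,t=map(float,sys.argv[1:5]);R=np.array([[np.cos(w[2]),np.sin(w[2]),0],[np.sin(w[2]),-np.cos(w[2]),0],[0,0,-1]])
    d=-(t-w[2]);d=(d+np.pi/2)%np.pi-np.pi/2
    print("tool shift",(R.T@(np.array([x,y,z])-p)).round(4),"turn",round(d,4))
E
python3 st.py .5215 .1203 .028 .366
```

```text
time_s: 2.2
eef_pos: [0.3753, -0.1252, 0.2537]
eef_rot: [3.141, -0.001, 0.366]
force: [1.1, -0.1, 0.0]
gripper_width: 0.0857
gripper_force: 0.0
2.2 [ 0.3753 -0.1252  0.2537] [ 3.1406e+00 -9.0000e-04  3.6560e-01] 0.08571870465271451 0.0 [-0.32  0.03 -0.24  1.3  -0.    2.45]
tool shift [ 0.2243 -0.177   0.2257] turn -0.0004
```

Run:
```python
from h import *
ims={n:optics.capture(n) for n in("top","side")}
ms={}
for n,r0,near in(("top",97,(.79,-.01,.2)),("side",212,(.79,-.01,.14))):
    m=mask(n,"lamp_lens",near)
    if m is None: print("none",n);continue
    m[r0:]=0;ms[n]=m;print(n,m.sum())
for sub in [ms]+[{n:ms[n]} for n in ms]: print(list(sub),*fit(lamp,(.797,-.015,.18),sub))
# lens disc centroid: bright, warm pixels near front
for n in ms:
    hsv=cv2.cvtColor(ims[n],cv2.COLOR_RGB2HSV);b=((hsv[...,1]>25)&(hsv[...,2]>110)&(ms[n]>0)).astype(np.uint8)
    k,l,s,c=cv2.connectedComponentsWithStats(b);print(n,[(s[i].tolist(),c[i].round(1)) for i in range(1,k) if s[i,4]>15])
for w in(0,.1,.2,.3): print(w,[proj(n,[[.797-.03*np.cos(w),-.015-.03*np.sin(w),.22]])[0].round(1) for n in ims])
```

```text
top 963.0
side 920.0
['top', 'side'] [ 0.7969 -0.0171  0.1852] 0.068
['top'] [ 0.7969 -0.0161  0.1215] 0.071
['side'] [ 0.7973 -0.0184  0.2085] 0.05
top [([251, 86, 23, 11, 178], array([262.2,  90.8]))]
side [([152, 186, 10, 24, 177], array([156.5, 197.6]))]
0 [array([259.7,  91.7]), array([155.9, 199.2])]
0.1 [array([260.9,  91.6]), array([156.4, 198.5])]
0.2 [array([262.2,  91.4]), array([156.8, 197.8])]
0.3 [array([263.4,  91.1]), array([157. , 197.1])]
```

Lamp: lens ≈ (0.7675, −0.0225, 0.22), yaw ≈ 0.19, and all the cues agree. Continuing to the checked tube.

```bash
python3 -m pendant '{"claw":[-1,-1,-1,-1,-1,-1,-1,-1],"linear":[[0.037,-0.03,0],[0.075,-0.06,0.02],[0.112,-0.089,0.05],[0.15,-0.118,0.08],[0.187,-0.148,0.11],[0.224,-0.177,0.14],[0.224,-0.177,0.14],[0.224,-0.177,0.14]],"turn":[0,0,0,0,0,0,0,0]}' >/dev/null; python3 st.py .5215 .1203 .028 .366
python3 - <<'E'
from h import *
s=manip.observe();im=optics.capture("wrist");cv2.imwrite("pics/w1.png",im[:,:,::-1])
c=optics.calibration("wrist");H=np.array(c["hand_eye"])
from scipy.spatial.transform import Rotation as Ro
R=Ro.from_euler("xyz",s["eef_rot"]).as_matrix()
f=210/np.tan(np.radians(c["vfov"])/2);K=np.array([[f,0,c["cx"]],[0,f,c["cy"]],[0,0,1.]])
for r in models.regions_of("wrist","checked_tube_center"):
    ys,xs=np.nonzero(r["pixels"]);q=cv2.undistortPoints(np.c_[xs,ys].astype(float)[:,None],K,np.array(c["distortion"]))[:,0]
    d=np.c_[q,np.ones(len(q))]@H[:3,:3].T@R.T;o=R@H[:3,3]+s["eef_pos"]
    P=o+d*((.018-o[2])/d[:,2])[:,None]
    (cx,cy),wh,a=cv2.minAreaRect((P[:,:2]*1000).astype(np.float32));print(r["conf"],len(xs),cx,cy,wh,a,ys.min(),ys.max())
E
```

```text
3.2 [0.5205 0.118  0.1105] [-3.141   0.004   0.3655] 0.08543120003107997 0.0 [ 0.22  0.41 -0.14  1.02  0.    3.  ]
tool shift [ 0.0017 -0.0018  0.0825] turn -0.0005
0.91 9455 514.302490234375 116.74803924560547 (162.62928771972656, 36.64836502075195) 21.035066604614258 117 320
```

```bash
python3 -m pendant '{"claw":[-1,-1,-1,0.9,0.9,0.9,0.9,0.9],"linear":[[0,-0.001,0.045],[0,-0.001,0.07],[0,-0.001,0.082],[0,-0.001,0.082],[0,-0.001,0.082],[0,-0.001,0.082],[0,-0.001,0.082],[0,-0.001,0.082]],"turn":[0,0,0,0,0,0,0,0]}' 60; python3 st.py .5014 -.1127 .17 .0835
```

```text
time_s: 4.1
eef_pos: [0.5218, 0.1195, 0.0334]
eef_rot: [3.141, -0.004, 0.366]
force: [0.2, -0.7, 6.2]
gripper_width: 0.033
gripper_force: 60.9
4.1 [0.5218 0.1195 0.0334] [ 3.1405 -0.004   0.3657] 0.03295934969531856 60.92796793207526 [ 0.23  0.5  -0.23  0.83 -0.    3.  ]
tool shift [-0.1021  0.2096 -0.1366] turn 0.2822
```

```bash
python3 -m pendant '{"claw":[0.9,0.9,0.9],"linear":[[0,0,-0.02],[0,0,-0.06],[0,0,-0.06]],"turn":[0,0,0]}' 60
python3 - <<'E'
from bench import optics
import cv2
w=optics.capture("wrist");cv2.imwrite("pics/w2.png",w[:,:,::-1])
E
```

```text
time_s: 4.4
eef_pos: [0.524, 0.1204, 0.0967]
eef_rot: [3.14, -0.01, 0.366]
force: [1.4, 0.7, -0.5]
gripper_width: 0.0326
gripper_force: 60.1
```

View pics/w2.png

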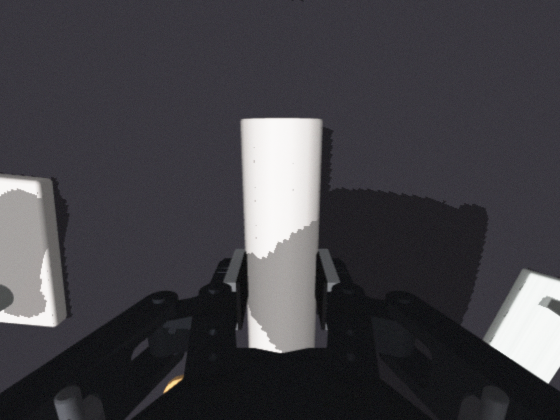

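The tube is held level between the pads (far end at row 120). Carrying it over the cradle.

```bash
python3 st.py .5014 -.1125 .135 .0835; python3 -m pendant '{"claw":[0.9,0.9,0.9,0.9,0.9,0.9,0.9,0.9],"linear":[[-0.005,0.01,-0.04],[-0.025,0.05,-0.045],[-0.045,0.09,-0.045],[-0.065,0.13,-0.045],[-0.085,0.17,-0.045],[-0.105,0.21,-0.045],[-0.105,0.21,-0.045],[-0.105,0.21,-0.045]],"turn":[0,0.1,0.2,0.282,0.282,0.282,0.282,0.282]}' >/dev/null; python3 st.py .5014 -.1125 .097 .0835
python3 - <<'E'
from h import *
from scipy.spatial.transform import Rotation as Ro
s=manip.observe();im=optics.capture("wrist")
c=optics.calibration("wrist");H=np.array(c["hand_eye"])
R=Ro.from_euler("xyz",s["eef_rot"]).as_matrix();f=210/np.tan(np.radians(c["vfov"])/2)
X=box(.5014,-.1125,.0835,.12,.07,.0,.01);L=(R.T@(X-s["eef_pos"]).T).T;C=(L-H[:3,3])@H[:3,:3]
for i in range(8):
  if X[i,2]>.005: cv2.circle(im,(int(c["cx"]+f*C[i,0]/C[i,2]),int(c["cy"]+f*C[i,1]/C[i,2])),3,(255,0,0),-1)
cv2.imwrite("pics/w3.png",im[:,:,::-1])
E
```

```text
4.45 [0.5227 0.1201 0.0946] [ 3.1406 -0.0073  0.3661] 0.03281628704484157 60.0895282253623 [ 0.23  0.43 -0.17  0.97 -0.    3.  ]
tool shift [-0.1031  0.2096 -0.0404] turn 0.2826
5.25 [ 0.4963 -0.115   0.1354] [-3.1405e+00  1.5000e-03  8.1100e-02] 0.032925644943813275 60.164154740050435 [-0.23  0.34 -0.17  1.05  0.    2.83]
tool shift [ 0.0053 -0.0021  0.0384] turn -0.0024
```

View pics/w3.png

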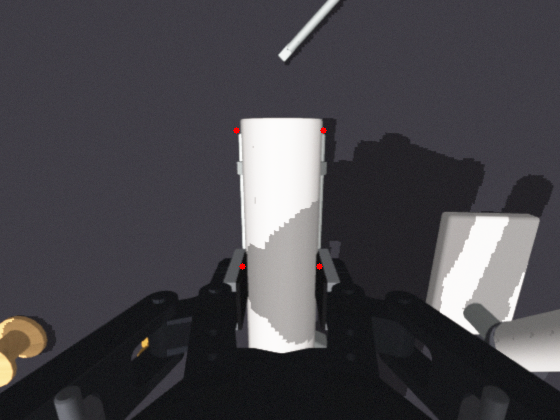

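The cradle base edges and fork tips (row 168) lie symmetric about the tube. Lowering gently.

```bash
python3 -m pendant '{"claw":[0.9,0.9,0.9,0.9,0.9,0.9],"linear":[[0.004,-0.001,0],[0.004,-0.001,0.02],[0.004,-0.001,0.032],[0.004,-0.001,0.038],[0.004,-0.001,0.043],[0.004,-0.001,0.043]],"turn":[0,0,0,0,0,0]}'
```

```text
time_s: 5.9
eef_pos: [0.5013, -0.1127, 0.0931]
eef_rot: [3.141, 0.0, 0.084]
force: [0.0, -0.3, -0.1]
gripper_width: 0.0335
gripper_force: 60.2
```

```bash
python3 -m pendant '{"claw":[0.9,0.9,0.9],"linear":[[0,0,0.002],[0,0,0.003],[0,0,0.003]],"turn":[0,0,0]}'
```

```text
time_s: 6.2
eef_pos: [0.502, -0.1138, 0.0913]
eef_rot: [3.14, -0.002, 0.083]
force: [-0.5, -3.4, 3.4]
gripper_width: 0.0326
gripper_force: 60.6
```

Contact with the forks (about 3 N). Opening slowly, then up.

```bash
python3 -m pendant '{"claw":[0.3,0,-0.5,-1,-1,-1,-1,-1],"linear":[[0,0,0],[0,0,0],[0,0,0],[0,0,0],[0,0,0],[0,0,-0.04],[0,0,-0.09],[0,0,-0.13]],"turn":[0,0,0,0,0,0,0,0]}'
python3 - <<'E'
from h import *
ims={n:optics.capture(n) for n in("top","side")}
for n in ims:
    m=mask(n,"checked_tube_center",(.5014,-.1127,.0755))
    if m is not None:print(n,m.sum(),fit(lambda p:tube(p,.0755,0,.15),(.5014,-.1127,.0835),{n:m}))
m=mask("side","long_tube_center",(.475,-.29,.123));print(fit(lambda p:tube(p,.123,np.pi/4,.15),(.475,-.296,.09),{"side":m}))
m=mask("top","long_tube_center",(.475,-.29,.123));print(fit(lambda p:tube(p,.123,np.pi/4,.15),(.475,-.296,.09),{"top":m}))
E
python3 st.py .4985 -.294 .21 .09
```

```text
time_s: 7.0
eef_pos: [0.5011, -0.1128, 0.2222]
eef_rot: [-3.141, -0.0, 0.084]
force: [1.1, -0.4, 1.4]
gripper_width: 0.0852
gripper_force: 0.0
side 742.0 (array([ 0.5007, -0.1124,  0.0743]), np.float64(0.055))
(array([ 0.4709, -0.2902,  0.0529]), np.float64(0.123))
(array([ 0.474 , -0.2975,  0.093 ]), np.float64(0.054))
7.3 [ 0.5001 -0.1127  0.2189] [-3.1406e+00  2.6000e-03  8.3900e-02] 0.0856972488007891 0.0 [-0.22  0.28 -0.03  1.26  0.    2.84]
tool shift [-0.0168  0.1805  0.0089] turn -0.0061
```

The checked tube rests centred in the cradle. Now above the long tube.

```bash
python3 -m pendant '{"claw":[-1,-1,-1,-1,-1,-1,-1,-1],"linear":[[0,0.01,-0.04],[-0.003,0.045,-0.05],[-0.006,0.08,-0.05],[-0.009,0.115,-0.05],[-0.012,0.15,-0.05],[-0.016,0.18,-0.05],[-0.016,0.18,-0.05],[-0.016,0.18,-0.05]],"turn":[0,0,0,0,0,0,0,0]}' >/dev/null
python3 - <<'E'
from h import *
from scipy.spatial.transform import Rotation as Ro
import subprocess
s=manip.observe();im=optics.capture("wrist")
c=optics.calibration("wrist");H=np.array(c["hand_eye"])
R=Ro.from_euler("xyz",s["eef_rot"]).as_matrix();f=210/np.tan(np.radians(c["vfov"])/2)
for r in models.regions_of("wrist","long_tube_center")[:1]:
    m=r["pixels"];ys,xs=np.nonzero(m);print(r["conf"],len(xs))
def px(X):
    C=((X-s["eef_pos"])@R-H[:3,3])@H[:3,:3];return np.c_[c["cx"]+f*C[:,0]/C[:,2],c["cy"]+f*C[:,1]/C[:,2]]
def dr(p):
    a=np.zeros((420,560),np.uint8);cv2.fillPoly(a,[cv2.convexHull(px(tube(p,.123,np.pi/4,.15)[0]).astype(np.int32))],1);return a
cost=lambda p:1-(dr(p)&m).sum()/(dr(p)|m).sum()
q=np.array([.474,-.296,.09]);r=minimize(cost,q,method="Nelder-Mead",options=dict(initial_simplex=q+np.vstack([[0,0,0],np.diag([.01,.01,.1])])));print(r.x,r.fun,cost(q))
cv2.polylines(im,[cv2.convexHull(px(tube(r.x,.123,np.pi/4,.15)[0]).astype(np.int32))],True,(255,0,0));cv2.imwrite("pics/w4.png",im[:,:,::-1])
E
python3 st.py .499 -.294 .154 .09
```

```text
0.78 3919
[ 0.47156722 -0.29853095  0.05687265] 0.042287949156685434 0.19269549630293525
8.2 [ 0.4998 -0.2926  0.2691] [-3.1397e+00  2.0000e-03  8.4600e-02] 0.08531010996544729 0.0 [-0.53  0.4   0.27  1.44  0.    2.53]
tool shift [-0.0009  0.0013  0.1151] turn -0.0054
```

View pics/w4.png

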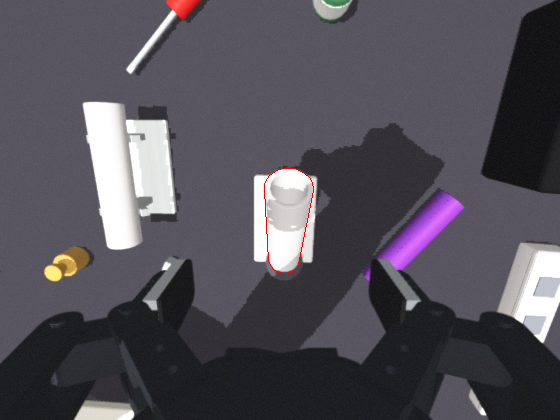

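The long tube leans ahead of the gripper (upper end at (290,190), foot at (285,270)), and the checked tube lies in the forks (115,175). Descending on the long tube.

```bash
python3 -m pendant '{"claw":[-1,-1,-1,-1,-1],"linear":[[-0.003,0.003,0.03],[-0.003,0.003,0.06],[-0.003,0.003,0.09],[-0.003,0.003,0.115],[-0.003,0.003,0.115]],"turn":[0.01,0.01,0.01,0.01,0.01]}' 80;  python3 -m pendant '{"claw":[0.9,0.9,0.9,0.9,0.9,0.9],"linear":[[0,0,0],[0,0,0],[0,0,0],[0,0,0],[0,0,0],[0,0,0]],"turn":[0,0,0,0,0,0]}' 80
```

```text
time_s: 8.7
eef_pos: [0.4951, -0.2939, 0.1513]
eef_rot: [-3.136, 0.007, 0.076]
force: [-0.9, 0.2, -0.1]
gripper_width: 0.0857
gripper_force: 0.0
time_s: 9.3
eef_pos: [0.4985, -0.2975, 0.1572]
eef_rot: [3.14, -0.003, 0.074]
force: [-0.1, 0.5, 6.1]
gripper_width: 0.0333
gripper_force: 79.2
```

```bash
python3 -m pendant '{"claw":[0.9,0.9,0.9,0.9,0.9,0.9,0.9,0.9],"linear":[[0.008,0,-0.008],[0.02,0,-0.02],[0.034,0,-0.034],[0.048,0,-0.048],[0.06,0,-0.06],[0.072,0,-0.072],[0.076,0,-0.085],[0.076,0,-0.095]],"turn":[0,0,0,0,0,0,0,0]}'
python3 - <<'E'
from h import *
s=manip.observe();print(s["time_s"],s["eef_pos"],s["joint_positions"].round(2))
im=optics.capture("side");im2=optics.capture("wrist")
cv2.imwrite("pics/s5.png",np.hstack([cv2.resize(im[80:330,180:430],(400,400)),cv2.resize(im2,(400,300))[:,:400] if 0 else cv2.copyMakeBorder(cv2.resize(im2,(400,300)),0,100,0,0,0)])[:,:,::-1])
E
```

```text
time_s: 10.1
eef_pos: [0.5737, -0.2912, 0.2506]
eef_rot: [-3.142, -0.0, 0.074]
force: [0.2, -0.2, -0.5]
gripper_width: 0.0334
gripper_force: 79.6
10.1 [ 0.5737408  -0.29124525  0.25061013] [-0.47  0.54  0.44  1.47  0.    2.6 ]
```

View pics/s5.png

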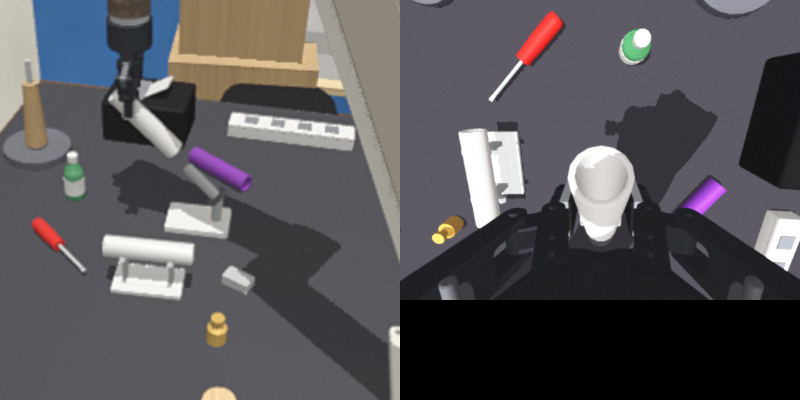

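Step 2 met: the tube is held at 45°, clear of the stand, and the checked tube lies in the forks. The tool only turns about its own z, so I'll level the tube by letting its lower end touch free bench (around (0.45–0.58, 0.08)) and swinging it down, then regrip at its middle.

```bash
python3 st.py .54 .08 .25 .19; python3 -m pendant '{"claw":[0.9,0.9,0.9,0.9,0.9,0.9,0.9,0.9],"linear":[[-0.001,-0.03,0],[-0.002,-0.07,0],[-0.002,-0.11,0],[-0.003,-0.15,0],[-0.004,-0.19,0],[-0.004,-0.23,0],[-0.005,-0.27,0],[-0.006,-0.31,0]],"turn":[0,-0.06,-0.116,-0.116,-0.116,-0.116,-0.116,-0.116]}' >/dev/null;  python3 st.py .54 .08 .125 .19
```

```text
10.2 [ 0.5737 -0.2917  0.2519] [ 3.1401e+00 -2.2000e-03  7.3700e-02] 0.0332059143554268 79.57261645118706 [-0.47  0.54  0.44  1.47 -0.    2.6 ]
tool shift [-0.0063 -0.3732  0.0019] turn -0.1163
11.0 [0.5433 0.0185 0.2497] [-3.1415e+00  1.0000e-03  1.8910e-01] 0.033629439937080535 79.66067051980644 [ 0.03  0.33  0.12  1.36 -0.    2.99]
tool shift [ 0.0084 -0.061   0.1247] turn -0.0009
```

```bash
python3 -m pendant '{"claw":[0.9,0.9,0.9,0.9,0.9,0.9],"linear":[[0,-0.03,0.01],[0,-0.06,0.04],[0,-0.06,0.08],[0,-0.06,0.115],[0,-0.06,0.14],[0,-0.06,0.14]],"turn":[0,0,0,0,0,0]}' 30
```

```text
time_s: 11.6
eef_pos: [0.5289, 0.0756, 0.1059]
eef_rot: [-3.141, 0.01, 0.19]
force: [-0.8, -0.3, -1.4]
gripper_width: 0.0331
gripper_force: 79.6
```

```bash
python3 -m pendant '{"claw":[0.9,0.9,0.9,0.9],"linear":[[0.005,0,0.008],[0.012,0,0.016],[0.018,0,0.024],[0.018,0,0.024]],"turn":[0,0,0,0]}' 25
```

```text
time_s: 12.0
eef_pos: [0.5549, 0.0803, 0.0888]
eef_rot: [-3.141, -0.008, 0.19]
force: [2.1, 0.5, 4.1]
gripper_width: 0.033
gripper_force: 78.8
```

```bash
python3 -m pendant '{"claw":[0.9,0.9,0.9,0.9,0.9],"linear":[[0.006,0,0.01],[0.011,0,0.02],[0.015,0,0.03],[0.018,0,0.04],[0.018,0,0.04]],"turn":[0,0,0,0,0]}' 25
python3 - <<'E'
from h import *
im=optics.capture("side");im2=optics.capture("wrist")
cv2.imwrite("pics/s6.png",np.hstack([cv2.resize(im[200:400,130:330],(400,400)),cv2.copyMakeBorder(cv2.resize(im2,(400,300)),0,100,0,0,0)])[:,:,::-1])
E
```

```text
time_s: 12.5
eef_pos: [0.5731, 0.0836, 0.0488]
eef_rot: [3.141, -0.009, 0.19]
force: [3.3, -0.4, 4.5]
gripper_width: 0.0333
gripper_force: 77.3
```

View pics/s6.png

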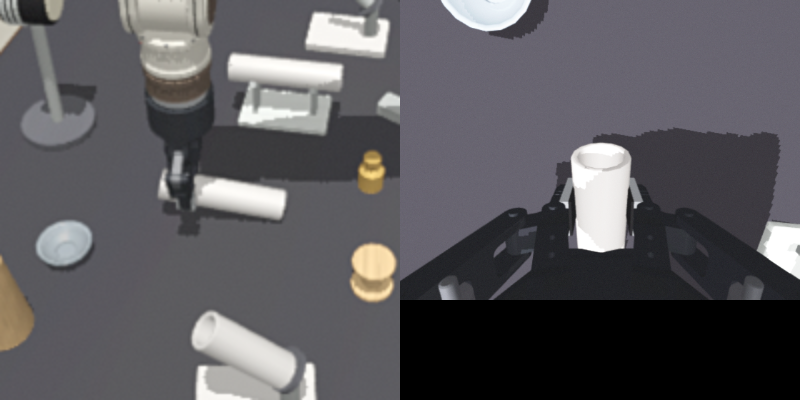

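The tube is swinging level in the grip (side crop (225,195), about 12° left). Finishing the swing, then opening.

```bash
python3 -m pendant '{"claw":[0.9,0.9,0.9],"linear":[[0.002,0,0.008],[0.003,0,0.015],[0.003,0,0.015]],"turn":[0,0,0]}' 25; python3 -m pendant '{"claw":[0.2,-0.3,-1,-1,-1,-1,-1,-1],"linear":[[0,0,0],[0,0,0],[0,0,0],[0,0,0],[0,0,0],[0,0,-0.04],[-0.02,0,-0.08],[-0.04,0,-0.1]],"turn":[0,0,0,0,0,0,0,0]}'
cat > wf.py <<'E'
from h import *
from scipy.spatial.transform import Rotation as Ro
ims={n:optics.capture(n) for n in("top","side")}
for n in ims:
    m=mask(n,"long_tube_center",(.535,.077,.018))
    if m is None: m=mask(n,"checked_tube_center",(.535,.077,.018))
    if m is not None: print(n,m.sum(),fit(lambda p:tube(p,.018,0,.15),(.535,.077,.19),{n:m}))
s=manip.observe();im=optics.capture("wrist")
c=optics.calibration("wrist");H=np.array(c["hand_eye"])
R=Ro.from_euler("xyz",s["eef_rot"]).as_matrix();f=210/np.tan(np.radians(c["vfov"])/2)
def px(X):
    C=((X-s["eef_pos"])@R-H[:3,3])@H[:3,:3];return np.c_[c["cx"]+f*C[:,0]/C[:,2],c["cy"]+f*C[:,1]/C[:,2]]
rs=models.regions_of("wrist","long_tube_center")
if rs:
    m=rs[0]["pixels"];print("wrist",rs[0]["conf"],m.sum())
    # bottom limited by the gripper: compare only above its lowest row
    yb=np.nonzero(m)[0].max()
    def dr(p):
        a=np.zeros((420,560),np.uint8);cv2.fillPoly(a,[cv2.convexHull(px(tube(p,.018,0,.15)[0]).astype(np.int32))],1);a[yb+1:]=0;return a
    cost=lambda p:1-(dr(p)&m).sum()/(dr(p)|m).sum()
    q=np.array([.535,.077,.19]);r=minimize(cost,q,method="Nelder-Mead",options=dict(initial_simplex=q+np.vstack([[0,0,0],np.diag([.02,.01,.1])])));print(r.x.round(4),r.fun,"bottom",yb)
cv2.imwrite("pics/w7.png",im[:,:,::-1])
E
python3 wf.py; python3 st.py .54 .077 .03 .19
```

```text
time_s: 12.9
eef_pos: [0.5739, 0.0838, 0.0329]
eef_rot: [3.141, -0.005, 0.19]
force: [3.1, 0.1, 6.0]
gripper_width: 0.0331
gripper_force: 77.3
time_s: 13.7
eef_pos: [0.5336, 0.0763, 0.1344]
eef_rot: [3.141, -0.005, 0.19]
force: [0.5, 0.4, 1.2]
gripper_width: 0.0854
gripper_force: 0.0
side 906.0 (array([0.5317, 0.0786, 0.208 ]), np.float64(0.055))
wrist 0.69 8248
[0.5311 0.0764 0.1941] 0.020830839219442066 bottom 306
14.05 [0.5318 0.0761 0.1298] [-3.1415e+00  2.2000e-03  1.8980e-01] 0.08535244728629071 0.0 [ 0.14  0.4  -0.11  1.07  0.    3.09]
tool shift [0.0082 0.0007 0.0998] turn -0.0002
```

The tube lies level directly below the gripper. Regripping at its middle.

```bash
python3 -m pendant '{"claw":[-1,-1,-1,-1,0.9,0.9,0.9,0.9],"linear":[[-0.001,-0.001,0.04],[-0.001,-0.001,0.075],[-0.001,-0.001,0.103],[-0.001,-0.001,0.103],[-0.001,-0.001,0.103],[-0.001,-0.001,0.103],[-0.001,-0.001,0.103],[-0.001,-0.001,0.103]],"turn":[0,0,0,0,0,0,0,0]}' 80; python3 -m pendant '{"claw":[0.9,0.9,0.9,0.9,0.9],"linear":[[0,0,0],[0,0,-0.03],[0,0,-0.07],[0,0,-0.12],[0,0,-0.12]],"turn":[0,0,0,0,0]}' 80;python3 st.py .596 -.0555 .235 .19
```

```text
time_s: 14.85
eef_pos: [0.5326, 0.0771, 0.0304]
eef_rot: [3.141, -0.004, 0.19]
force: [-0.7, -0.3, -0.2]
gripper_width: 0.0328
gripper_force: 79.5
time_s: 15.35
eef_pos: [0.5356, 0.0776, 0.1559]
eef_rot: [3.141, -0.014, 0.19]
force: [1.1, 0.9, 0.0]
gripper_width: 0.0327
gripper_force: 79.8
15.35 [0.5356 0.0776 0.1559] [ 3.141  -0.0144  0.1898] 0.03266231281514892 79.78212913731113 [ 0.14  0.37 -0.07  1.11  0.    3.1 ]
tool shift [ 0.0342  0.1421 -0.0791] turn -0.0002
```

```bash
python3 -m pendant '{"claw":[0.9,0.9,0.9,0.9,0.9,0.9,0.9],"linear":[[0,0,-0.035],[0.003,0.02,-0.072],[0.012,0.05,-0.078],[0.02,0.08,-0.078],[0.028,0.11,-0.078],[0.034,0.142,-0.078],[0.034,0.142,-0.078]],"turn":[0,0,0,0,0,0,0]}' ;python3 st.py .596 -.0555 .232 .19
python3 -m pendant '{"claw":[0.9,0.9,0.9],"linear":[[0,0,0],[0,0,0],[0,0,0]],"turn":[0,0,0]}' >/dev/null
python3 st.py .596 -.0555 .232 .19
python3 - <<'E'
from h import *
ims={n:optics.capture(n) for n in("top","side")}
for n in ims:
    m=mask(n,"long_tube_center",(.596,-.055,.22))
    if m is not None:print(n,m.sum(),fit(lambda p:tube(p,.22,0,.15),(.596,-.055,.19),{n:m}))
    L=np.array([.7675,-.0225,.22]);d=np.array([np.cos(.19),np.sin(.19),0])
    a,b=proj(n,[L,L-d*.4]);cv2.line(ims[n],tuple(a.astype(int).tolist()),tuple(b.astype(int).tolist()),(255,0,0),1)
t=cv2.resize(ims["top"][40:260,180:400],(400,400));u=cv2.resize(ims["side"][130:330,110:310],(400,400))
cv2.imwrite("pics/f8.png",np.hstack([t,u])[:,:,::-1])
E
```

```text
time_s: 16.05
eef_pos: [0.5919, -0.0597, 0.2253]
eef_rot: [3.14, 0.0, 0.185]
force: [-0.3, -0.1, -0.7]
gripper_width: 0.0326
gripper_force: 79.8
16.05 [ 0.5919 -0.0597  0.2253] [3.1403e+00 4.0000e-04 1.8510e-01] 0.032597895042485045 79.79330243077129 [-0.1   0.44  0.22  1.35 -0.    2.86]
tool shift [ 0.0048 -0.0034 -0.0067] turn -0.0049
16.35 [ 0.5907 -0.055   0.2262] [-3.1412e+00  4.0000e-04  1.9130e-01] 0.03261834738512582 79.79473305400461 [-0.09  0.44  0.22  1.35  0.    2.86]
tool shift [ 0.0051  0.0015 -0.0058] turn 0.0013
side 773.0 (array([ 0.587 , -0.0444,  0.1945]), np.float64(0.213))
```

View pics/f8.png

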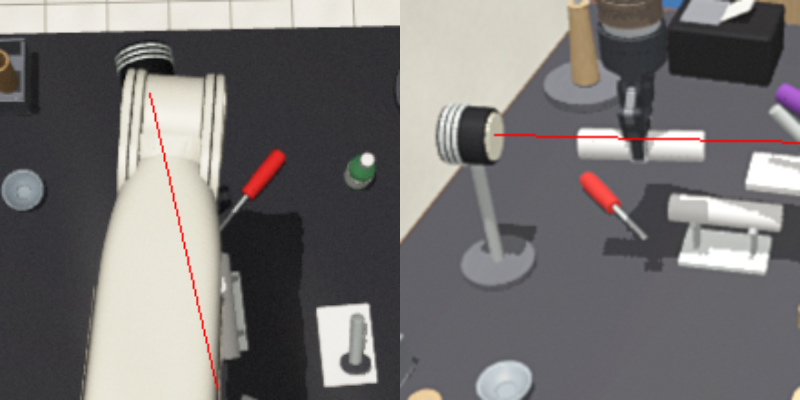

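The tube is level in front of the lens, about 6 mm low, and the short tube was never approached. Small correction, then hand in.

```bash
python3 -m pendant '{"claw":[0.9,0.9,0.9,0.9,0.9,0.9,0.9,0.9],"linear":[[0.002,0,-0.003],[0.004,0.001,-0.006],[0.004,0.001,-0.006],[0.004,0.001,-0.006],[0.004,0.001,-0.006],[0.004,0.001,-0.006],[0.004,0.001,-0.006],[0.004,0.001,-0.006]],"turn":[0,0,0,0,0,0,0,0]}' ;python3 st.py .596 -.0555 .232 .19
python3 - <<'E'
from h import *
im=optics.capture("side")
m=mask("side","checked_tube_center",(.5014,-.1127,.0755))
if m is not None: print(fit(lambda p:tube(p,.0755,0,.15),(.5014,-.1127,.0835),{"side":m}))
from bench import ticket
print(ticket.job_done())
E
```

```text
time_s: 17.35
eef_pos: [0.5952, -0.0564, 0.2322]
eef_rot: [-3.142, 0.0, 0.19]
force: [-0.2, -0.3, -0.6]
gripper_width: 0.033
gripper_force: 79.8
17.35 [ 0.5952 -0.0564  0.2322] [-3.1415e+00  2.0000e-04  1.8970e-01] 0.03297114654943856 79.79734804015607 [-0.09  0.45  0.24  1.37 -0.    2.86]
tool shift [ 0.001  -0.0007  0.0002] turn -0.0003
(array([ 0.5011, -0.112 ,  0.0704]), np.float64(0.053))
the job is handed in; nothing more can be done
None
```

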